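Spread a circlip over a robot dog's hip axle and hold it at the groove

ROBOT

A 7-joint arm with a two-finger parallel gripper is mounted at the origin on the work surface. World frame = base frame: x ahead of the robot, y to its left, z up, the work surface at z = 0. Lengths are in mm, angles in rad, forces in N, time in s.
With the tool pointing down it reaches from about 425 to 1025 mm from the base axis. Payload 9.4 kg.
Tool frame: the origin (TCP) lies on the centre line of the jaws, within the pads' length; the fingertips stand 19 mm ahead of it and the grasp point (between the pads) is the TCP (tip_extent is the distance from the TCP to the fingertips, in mm); y points along the fingers, x is the direction in which the jaws open and shut, and the axes are right-handed (so a half turn about y gives the same grasp; the last joint's range is limited). The gripper opens to 85 mm and grips with 20 to 120 N. Pads are 22 mm wide; open, the fingers measure 114 mm over their backs; the gripper's body (76 mm by 85 mm) begins 54 mm behind the grasp point. The pads swing forward as they close: fully open they stand 13 mm farther back than shut.
Start: joints at [1.026, 0.599, -0.003, 1.599, 0.002, 0.943, -0.08], TCP at [326.912, -647.111, 250.275] pointing down, gripper open.
Joint ranges: [-2.57, 2.57], [-0.35, 1.97], [-1.29, 1.29], [0.11, 2.56], [-1.05, 4.19], [0.11, 1.86], [-2.63, 2.63]. Speed limits (rad/s): [2.22, 2.22, 3.01, 3.01, 3.14, 3.14, 3.14].

INTERFACE

Orientations are given as a rotation vector (axis times angle).
In Python, from workcell import read_state, get_image, camera_model, hand_in, tip_extent gives the robot as it stands. The module is installed in compiled form; this text tells all that it offers.
- The arm moves only by the shell command python3 -m inch 'ROWS'. ROWS is JSON, a list of rows, each a list of 7 numbers: the opening, from -1 (shut) to 1 (fully open), then the shift along the tool's x, y, z in m, then the turn, a rotation vector about the tool's x, y, z in degrees. In form: [[gripper, dx, dy, dz, ax, ay, az], ...]. A call has 1 to 8 rows; each row is the pose to reach, as a shift and turn from the pose measured when the call began, along the tool's axes at that moment; what a row does not reach only later rows make up. A row lasts 1/10 s, in which the tool goes at most 50 mm and 8.59 degrees, less where a joint would pass 70% of its speed; a pose out of reach is approached as far as the arm can. A call with a gripper value outside its range is refused whole. The fingers move at their own pace and stop on an object; the grip force is fixed at half the most. Time passes only in rows, so rows that repeat a pose let the fingers close. It gives the time, the measured TCP pose, the force and the opening at its end, in the units of the state.
- read_state(): the state, without advancing time (a new reading comes with each control period).
- get_image(name): name is "side" or "top" or "wrist"; returns the picture (420x560x3 uint8, red, green, blue); there is no depth.
- camera_model(name): a dict with "fx", "fy", "cx", "cy" (pixels), "extrinsics" (4x4, takes a point from world to camera coordinates). Camera axes: x right, y up, looking along -z (the intrinsics and any distortion apply to the point x, -y, -z); pixel columns grow to the right and rows downward; lengths in mm; the calibration is good to about 2 mm. A picture is of the moment at which its call begins: read the wrist's pose just before it. camera_model takes no time and is no camera call; for the wrist camera it gives the pose at the moment of the call.
- hand_in(): hands the job in, once; it reports no verdict.
The state is a dict: "time_s": time; "qpos": joint angles; "dq": joint speeds; "joint_torque": joint torques, N m; "tool_pos": TCP position; "tcp_rot": TCP orientation; "ft_force": force on the tool from outside, world axes, zero at the start; "ft_torque": the same for the moment, N m; "finger_gap": opening from 0.0 (shut) to 1.0 (fully open).
Only numpy, scipy, OpenCV 4.12 (cv2) and the standard library are available. Lean on these libraries where they do the work, as an engineer would, in place of code of your own. Each camera call takes 0.05 s, during which the arm holds its last target. There are 200 camera calls.

TASK

A circlip is waiting on the tips of the red-handled bent circlip pliers: squeeze the handles firmly right up to their stop, so that the ring is fully spread, lift the pliers off their rest, and slide the ring down over the robot dog's bare hip axle, without forcing it, until it lies level around the groove just above the brass washer. Finish holding it like that, pliers still in the grip, handles still squeezed to the stop and ring still spread at the groove, so that the end play can be checked before it is let snap in. Leave the other loose things on the bench where they are.

Things in the scene. Friction and masses are not known exactly. Their poses are not given: they have to be found in the camera images.
- pliers: 90-degree bent circlip pliers, red handles, 0.2 kg, lying level on a blue rest. Origin: on the pivot axis at the underside of handles and jaws; x towards the tips, z up. Jaws reach 50 mm ahead, then the tips bend 23 mm straight down into the eyes of a steel circlip, which stays on them. Squeezing the handles spreads the tips and opens the ring
- handles_grip (a point): where to squeeze: midway between the handles, 62 mm behind the pivot, 6 mm above the handles' underside; free 43 mm below it. Handles: 12 mm high, 7 mm thick, ending 107 mm behind the pivot; at rest splayed in a V, 58 mm over their outsides here and 77 mm at the ends; at the stop parallel, 31 mm over their outsides. Close across them (along y). Axes as the pliers'
- jaw_left (a joint): turn of each handle about the pivot: 0 at rest (a return spring holds them open), 0.214 rad at the stop screw, ring fully spread. At the grip point the spring asks 3 N at rest, 10 N at the stop. A grip of 20 N or more reaches the stop; a very hard one (120 N) springs up to 0.035 rad past it, harmlessly. Squeezed only part of the way, the pliers slip out of the grip
- ring_centre (a point): centre of the spread circlip's opening, at mid-thickness. Ring: steel, 3 mm thick, 5 mm wide, level, 23.5 mm below the underside of the handles, gap and eyes towards the pliers; centre 67 mm ahead of the pivot when spread. Opening 34 mm in diameter at rest (too small for the axle), 40.6 mm fully spread. Nothing of the pliers is lower; their jaws stay 23 mm above it. z up
- axle_groove (a point): middle of the groove of the bare upright aluminium hip axle of a white robot dog lying on its side (fixed). Axle 36 mm in diameter, groove 3.5 mm high. The 54 mm brass washer's face is 1.7 mm lower: a ring resting on it has its middle 0.2 mm below this point. The rest of the dog is at least 4 mm below this point, except a green cap, 92 mm off along its back, up to 6 mm above
- robot_dog: white robot dog with black stripes and green details, lying on its side on a grey foam pad, fixed; 290 mm long, legs to one side. Origin on the table under the bare hip axle; x along its back to the head, away from the robot; z up. Torso top 59 mm, leg hubs 72 mm and bare axle 96 mm above the table
- axle_end (a point): centre of the axle's top end, 20 mm above the groove's centre. The last 6 mm are a cone, from 36 mm down to 29 mm in diameter at the end
- pliers_rest: blue fixed cradle: holds the pliers' underside 45 mm above the table on a post under the pivot, with cheeks 8 mm higher and 36 mm apart, and on a cross bar under the handle ends with lips 6 mm higher. Lift the pliers straight up 15 mm or more before moving sideways. Origin on the table under the ring, x towards the tips
- spare_wheel: loose toy wheel, black tyre with green hub, 38 mm in diameter, 18 mm high, lying flat; leave alone
- paint_tube_red: loose white and red paint tube, about 115 mm long, 18 mm high; leave alone
- paint_tube_green: loose white and green paint tube, about 115 mm long, 18 mm high; leave alone
- rotary_tool: loose grey rotary tool, about 180 mm long, 36 mm high, lying; leave alone
- toy_robot: loose white and red toy robot figure, 130 mm tall, standing; leave alone
- mixing_cups: loose clear plastic cup, 72 mm in diameter, 85 mm high; leave alone
- screwdriver: loose screwdriver with orange handle, 170 mm long; leave alone
Things that resemble listed ones, but are neither listed nor needed, are in the scene too. Of the things that look like the pliers_rest, the largest one is meant.

How it is judged:
By the outcome, as a careful person would: the job done as asked, in the order asked, and still so for the second after the job is handed in, while the arm keeps its last pose, push and grip.
It also fails if it takes over 42 s, if anything falls off the work surface, if the arm or the gripper's body presses on something with over 40 N, if the wrist force passes 120 N, or if a joint passes its speed limit or range.

## Working session

There is one attempt and no reset: what is moved stays moved. The work goes in short steps, Python scripts to look and compute and a shell command to move; the robot and the scene stay as the last step left them, time stands still between calls to the robot, and variables do not carry over. Pictures are saved under pics/ and viewed, about 8 in all and at most 12, crops included, and the job is handed in when it is done.

```bash
mkdir -p pics; python3 - <<'E'
from workcell import *
import cv2,numpy as np
print(tip_extent); s=read_state(); print({k:np.round(v,3).tolist() for k,v in s.items()})
for n in("side","top"):
    im=get_image(n); cv2.imwrite(f"pics/{n}0.png",im[...,::-1]); m=camera_model(n); print(n,{k:np.round(v,3).tolist() for k,v in m.items()})
a=cv2.imread("pics/top0.png");b=cv2.imread("pics/side0.png")
E
```

```text
19.0
{'time_s': 0.0, 'qpos': [1.026, 0.6, -0.003, 1.6, 0.002, 0.943, -0.08], 'dq': [-0.0, 0.002, -0.002, -0.001, 0.001, -0.002, -0.0], 'joint_torque': [-0.001, -77.643, 1.565, -25.801, 0.012, 0.009, 0.0], 'tool_pos': [326.726, -646.706, 249.453], 'tcp_rot': [-1.394, 0.859, -0.857], 'ft_force': [-0.038, -0.851, -0.919], 'ft_torque': [-0.059, 0.017, -0.01], 'finger_gap': 1.0}
side {'fx': 447.211, 'fy': 447.211, 'cx': 281.222, 'cy': 204.274, 'extrinsics': [[-0.74, -0.672, -0.021, 398.968], [0.406, -0.471, 0.784, -298.357], [-0.537, 0.571, 0.621, -912.188], [0.0, 0.0, 0.0, 1.0]]}
top {'fx': 403.391, 'fy': 403.391, 'cx': 271.652, 'cy': 206.258, 'extrinsics': [[0.163, -0.987, 0.002, -79.67], [0.961, 0.159, 0.225, -554.75], [-0.223, -0.034, 0.974, -998.271], [0.0, 0.0, 0.0, 1.0]]}
```

View pics/top0.png

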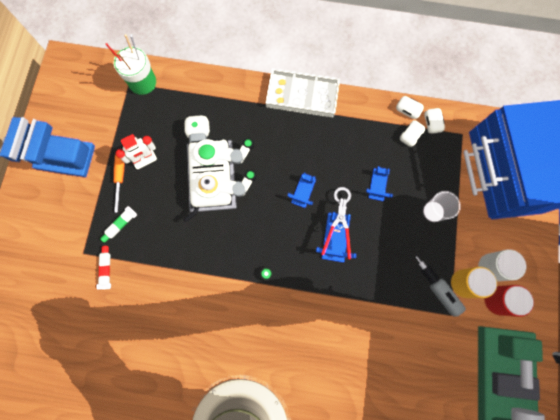

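View pics/side0.png

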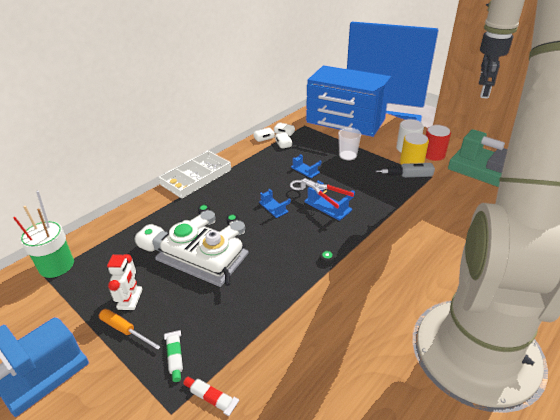

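The top view shows three blue cradles, at (303,190), (378,183) and (337,237). The largest one, at (337,237), carries the red pliers with the ring at (343,195), so it is the one meant. The dog's bare axle is at (207,183). I'll confirm with enlarged crops.

```bash
cat > h.py <<'E'
import numpy as np,cv2
from scipy.spatial.transform import Rotation as R
from workcell import *
def ray(m,u,v):
    E=np.array(m["extrinsics"]); d=np.array([(u-m["cx"])/m["fx"],-(v-m["cy"])/m["fy"],-1.])
    return -E[:3,:3].T@E[:3,3], E[:3,:3].T@d
def onz(m,u,v,z):
    c,d=ray(m,u,v); return c+d*(z-c[2])/d[2]
def proj(m,p):
    E=np.array(m["extrinsics"]); q=E[:3,:3]@np.array(p,float)+E[:3,3]
    return np.array([m["cx"]+m["fx"]*q[0]/-q[2], m["cy"]-m["fy"]*q[1]/-q[2]])
def tri(obs):
    A=np.zeros((3,3));b=np.zeros(3);L=[]
    for m,u,v in obs:
        c,d=ray(m,u,v);d=d/np.linalg.norm(d);P=np.eye(3)-np.outer(d,d);A+=P;b+=P@c;L.append((c,P))
    x=np.linalg.solve(A,b); return x,[np.linalg.norm(P@(x-c)) for c,P in L]
E
python3 - <<'E'
from h import *
t=cv2.imread("pics/top0.png");s=cv2.imread("pics/side0.png")
z=lambda i,x,y,w,h,k:cv2.resize(i[y:y+h,x:x+w],None,fx=k,fy=k,interpolation=cv2.INTER_CUBIC)
c=np.vstack([np.hstack([z(t,180,135,80,60,5),z(t,305,175,80,60,5)]),np.hstack([z(s,165,205,80,60,5),z(s,285,165,80,60,5)])])
cv2.imwrite("pics/crops.png",c)
m=camera_model("top")
for n,u,v,h in(("ring",343,195,21.5),("axle",207,183,96),("pivot",340,222,57),("hend",340,258,57)): print(n,onz(m,u,v,h).round(1))
E
```

```text
ring [ 633.5 -175.4   21.5]
axle [586.4 185.6  96. ]
pivot [ 549.3 -171.7   57. ]
hend [ 455.7 -183.5   57. ]
```

View pics/crops.png

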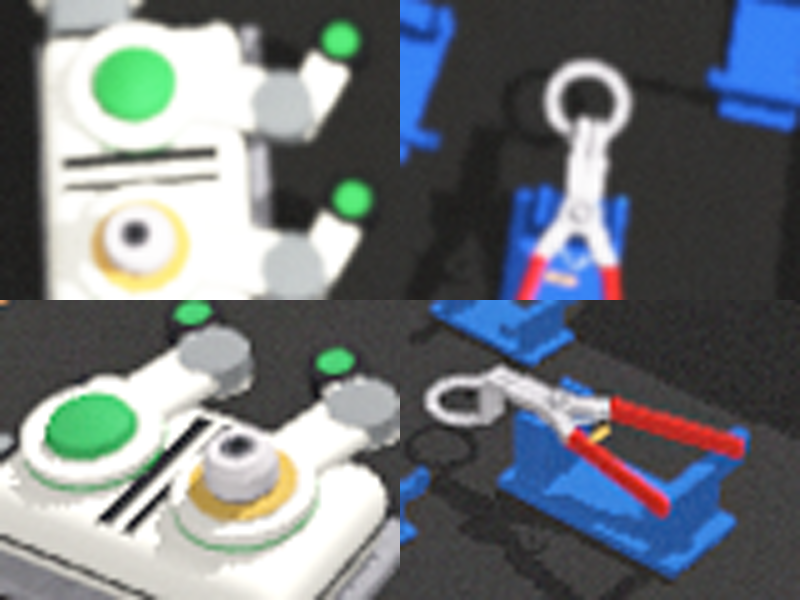

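The crops confirm it: the large cradle carries the red-handled pliers, and the axle end has a dark centre hole at top px (207,181.6) and side px (212,233.6). Next I'll triangulate.

```bash
python3 - <<'E'
from h import *
mt,ms=camera_model("top"),camera_model("side")
t=cv2.imread("pics/top0.png");s=cv2.imread("pics/side0.png")
print("axle_end",tri([(mt,207,181.6),(ms,212,233.6)]))
# ring centre: top crop(588,102) side crop(461,400)
print("ring",tri([(mt,305+188/5,175+102/5),(ms,285+62/5,165+100/5)]), onz(mt,342.6,195.4,21.5))
print("pivot",tri([(mt,305+181/5,175+212/5),(ms,285+163/5,165+104/5)]))
# red handles
for n,i,m,r in(("top",t,mt,(310,200,60,70)),("side",s,ms,(310,170,55,45))):
    x,y,w,h=r; c=i[y:y+h,x:x+w].astype(int); k=((c[...,2]>110)&(c[...,1]<70)&(c[...,0]<80)).astype(np.uint8)
    N,L,S,C=cv2.connectedComponentsWithStats(k)
    for j in range(1,N):
        if S[j,4]>20:
            p=np.argwhere(L==j)[:,::-1]+[x,y]; l=cv2.fitLine(p.astype(np.float32),2,0,.01,.01).ravel()
            d=(p-l[2:])@l[:2]; e=[l[2:]+l[:2]*q for q in(d.min(),d.max())]
            print(n,S[j,4],(C[j]+[x,y]).round(1),[onz(m,*q,55).round(1).tolist() for q in e])
print(R.from_rotvec(read_state()["tcp_rot"]).as_matrix().round(3)); 
E=np.array(camera_model("wrist")["extrinsics"]);print("wristcam",(-E[:3,:3].T@E[:3,3]).round(1),E[:3].round(2).tolist())
E
```

```text
axle_end (array([589.45264232, 185.86966886,  98.42217755]), [np.float64(0.059254190039128164), np.float64(0.05925419003921683)])
ring (array([ 631.79126252, -174.3628706 ,   22.54708023]), [np.float64(0.10612138561815827), np.float64(0.1061213856181394)]) [ 632.18276691 -174.45271062   21.5       ]
pivot (array([ 560.24806435, -175.30069165,   53.58882254]), [np.float64(2.9561545731753114), np.float64(2.9561545731754113)])
top 92 [348.1 243.2] [[534.5, -193.3, 55.0], [457.1, -207.1, 55.0]]
side 126 [339.  189.9] [[537.1, -191.1, 55.0], [456.2, -207.5, 55.0]]
side 67 [327.8 198.8] [[535.1, -155.4, 55.0], [457.1, -135.6, 55.0]]
[[ 0.451 -0.001  0.893]
 [-0.893  0.001  0.451]
 [-0.001 -1.    -0.   ]]
wristcam [ 394.6 -612.4  373.2] [[0.45, -0.89, -0.0, -723.78], [0.85, 0.43, -0.3, 40.34], [0.27, 0.13, 0.95, -380.09]]
```

```bash
cat >> h.py <<'E'
def go(x,y,z,yaw):
    """target TCP, tool pointing down, tool z at yaw (deg): prints row shift (m) and turn (deg)"""
    s=read_state(); M=R.from_rotvec(s["tcp_rot"]); c,sn=np.cos(np.radians(yaw)),np.sin(np.radians(yaw))
    T=R.from_matrix(np.array([[sn,0,c],[-c,0,sn],[0,-1,0]]))
    print("t",round(s["time_s"],2),"pos",np.round(s["tool_pos"],1),"gap",round(s["finger_gap"],3),"F",np.round(s["ft_force"],1))
    print("row",(M.inv().apply(np.array([x,y,z])-s["tool_pos"])/1000).round(4),(M.inv()*T).as_rotvec(degrees=True).round(2))
E
python3 -c "
from h import *
go(503.3,-172,170,-1)"
python3 -m inch '[[1,-0.344,0.08,0.372,0,28,0],[1,-0.344,0.08,0.372,0,28,0],[1,-0.344,0.08,0.372,0,28,0],[1,-0.344,0.08,0.372,0,28,0],[1,-0.344,0.08,0.372,0,28,0],[1,-0.344,0.08,0.372,0,28,0],[1,-0.344,0.08,0.372,0,28,0],[1,-0.344,0.08,0.372,0,28,0]]'
python3 -c "
from h import *
go(503.3,-172,170,-1)"
```

```text
t 0.1 pos [ 326.7 -646.8  249.5] gap 1.0 F [ 0.4  0.1 -0.3]
row [-0.344   0.0799  0.3717] [ 0.03 27.81 -0.08]
time_s: 0.9
tool_pos: [464.9, -274.9, 187.3]
tcp_rot: [-1.199, 1.226, -1.223]
ft_force: [1.2, -0.9, 0.2]
finger_gap: 1.002
t 0.9 pos [ 464.9 -274.9  187.3] gap 1.002 F [ 1.2 -0.9  0.2]
row [-0.1036  0.0174  0.0363] [ 0.04 -0.2  -0.07]
```

```bash
python3 -m inch '[[1,-0.1036,0.0174,0.0363,0,-0.2,0],[1,-0.1036,0.0174,0.0363,0,-0.2,0],[1,-0.1036,0.0174,0.0363,0,-0.2,0],[1,-0.1036,0.0174,0.0363,0,-0.2,0],[1,-0.1036,0.0174,0.0363,0,-0.2,0]]'
python3 -c "
from h import *
go(503.3,-172,51,-1)
m=camera_model('wrist');cv2.imwrite('pics/w1.png',get_image('wrist')[...,::-1])
for n,p in(('grip',(503.3,-172,51)),('ring',(631.9,-174.3,21.5)),('pivot',(565.3,-173.2,57))):print(n,proj(m,p).round(1))
"
```

```text
time_s: 1.4
tool_pos: [502.9, -173.0, 170.0]
tcp_rot: [-1.201, 1.224, -1.221]
ft_force: [0.4, 0.1, 0.4]
finger_gap: 1.001
t 1.4 pos [ 502.9 -173.   170. ] gap 1.001 F [0.4 0.1 0.4]
row [-0.0009  0.119   0.0005] [ 0.07 -0.02 -0.04]
grip [273.9 207.7]
ring [273.8   9.6]
pivot [273.8 116.2]
```

View pics/w1.png

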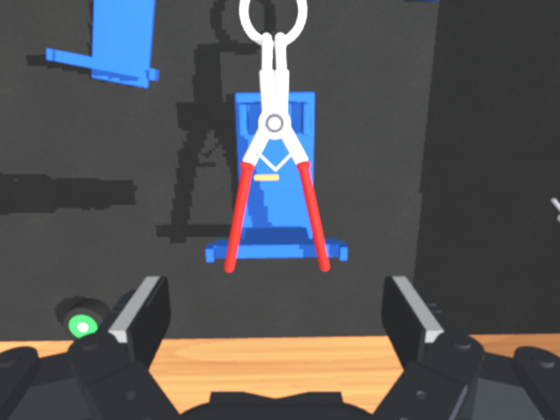

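```bash
python3 -c "
from h import *
m=camera_model('wrist')
for z in (55,57,60): print(z,onz(m,274,123,z).round(1))
for u in((230,270),(325,268)): print(onz(m,*u,56).round(1))
print(onz(m,273,10,22).round(1))
"
```

```text
55 [ 560.8 -174.    55. ]
57 [ 560.9 -174.1   57. ]
60 [ 561.2 -174.1   60. ]
[ 458.4 -140.2   56. ]
[ 458.6 -208.5   56. ]
[ 631.4 -174.7   22. ]
```

```bash
python3 -m inch '[[1,0.0005,0.05,-0.001,0,-0.5,0],[1,0.0005,0.09,-0.001,0,-0.5,0],[1,0.0005,0.119,-0.001,0,-0.5,0],[1,0.0005,0.119,-0.001,0,-0.5,0],[1,0.0005,0.119,-0.001,0,-0.5,0]]'
python3 -c "
from h import *
go(502,-173.5,51,-0.5)"
python3 -m inch '[[-1,0,0,0,0,0,0],[-1,0,0,0,0,0,0],[-1,0,0,0,0,0,0],[-1,0,0,0,0,0,0],[-1,0,0,0,0,0,0],[-1,0,0,0,0,0,0],[-1,0,0,0,0,0,0],[-1,0,0,0,0,0,0]]'
```

```text
time_s: 1.95
tool_pos: [501.0, -175.8, 51.5]
tcp_rot: [-1.204, 1.22, -1.218]
ft_force: [0.3, -0.7, 0.6]
finger_gap: 1.001
t 1.95 pos [ 501.  -175.8   51.5] gap 1.001 F [ 0.3 -0.7  0.6]
row [-0.0023  0.0005  0.001 ] [ 0.12 -0.25 -0.01]
time_s: 2.75
tool_pos: [501.2, -175.5, 54.1]
tcp_rot: [-1.203, 1.218, -1.218]
ft_force: [-4.8, 2.1, 21.3]
finger_gap: 0.324
```

```bash
python3 -m inch '[[-1,0,-0.005,0,0,0,0],[-1,0,-0.012,0,0,0,0],[-1,0,-0.025,0,0,0,0],[-1,0,-0.025,0,0,0,0]]'
python3 -c "
from h import *
go(501,-173.5,145,-0.5)
m=camera_model('wrist');w=get_image('wrist')[...,::-1]
s=get_image('side')[...,::-1]
cv2.imwrite('pics/g1.png',np.hstack([w[:,100:480],cv2.resize(s[120:240,270:390],None,fx=3.5,fy=3.5,interpolation=2)]))
"
```

```text
time_s: 3.15
tool_pos: [502.0, -175.9, 81.0]
tcp_rot: [-1.202, 1.216, -1.22]
ft_force: [-0.0, -0.6, -2.0]
finger_gap: 0.321
t 3.15 pos [ 502.  -175.9   81. ] gap 0.321 F [-0.  -0.6 -2. ]
row [-0.0023 -0.064  -0.0009] [-0.15 -0.21  0.04]
```

View pics/g1.png

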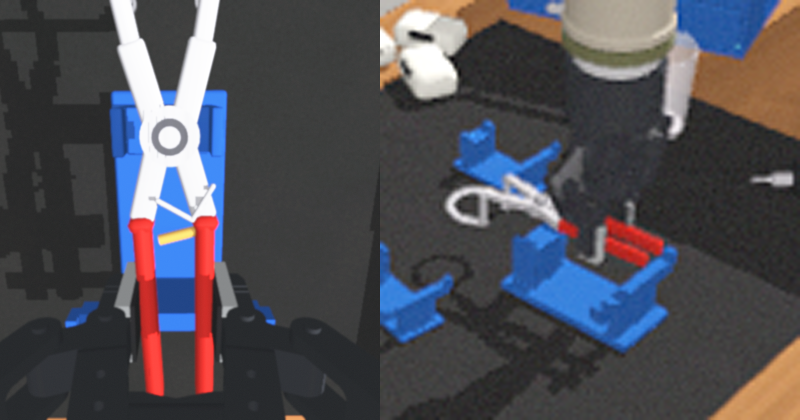

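The handles are squeezed parallel with the ring spread, and the wrist carries about 2 N, which matches the pliers' weight. Next I lift higher, then carry the pliers to a point above the axle.

```bash
python3 -m inch '[[-1,0,-0.03,0,0,0,0],[-1,0,-0.06,0,0,0,0],[-1,-0.02,-0.075,-0.003,0,0,0],[-1,-0.05,-0.075,-0.006,0,0,0],[-1,-0.09,-0.075,-0.01,0,0,0],[-1,-0.13,-0.075,-0.015,0,0,0],[-1,-0.17,-0.075,-0.02,0,0,0],[-1,-0.21,-0.075,-0.025,0,0,0]]'
python3 -c "
from h import *
go(459,186,155,0)"
```

```text
time_s: 4.05
tool_pos: [478.5, 36.1, 154.3]
tcp_rot: [-1.203, 1.218, -1.219]
ft_force: [1.3, 0.4, -1.8]
finger_gap: 0.321
t 4.05 pos [478.5  36.1 154.3] gap 0.321 F [ 1.3  0.4 -1.8]
row [-0.1496 -0.0008 -0.0213] [-0.04 -0.71  0.03]
```

```bash
python3 -m inch '[[-1,-0.04,0,-0.006,0,-0.2,0],[-1,-0.08,0,-0.012,0,-0.5,0],[-1,-0.12,0,-0.018,0,-0.7,0],[-1,-0.15,-0.001,-0.0213,0,-0.7,0],[-1,-0.15,-0.001,-0.0213,0,-0.7,0],[-1,-0.15,-0.001,-0.0213,0,-0.7,0],[-1,-0.15,-0.001,-0.0213,0,-0.7,0]]'
python3 -c "
from h import *
go(459,186,155,0)
z=lambda i,x,y,w,h,k:cv2.resize(i[y:y+h,x:x+w],None,fx=k,fy=k,interpolation=cv2.INTER_CUBIC)
I={n:get_image(n)[...,::-1] for n in('top','side','wrist')}
for n in I: cv2.imwrite(f'pics/a_{n}.png',I[n])
m=camera_model('wrist');print(m)
cv2.imwrite('pics/a1.png',np.vstack([np.hstack([z(I['top'],165,145,80,60,5),z(I['side'],165,185,80,60,5)]),cv2.resize(I['wrist'][:150],(560,150))[:, :].copy() if 0 else np.pad(I['wrist'][:200],((0,0),(120,120),(0,0)))]))
"
```

```text
time_s: 4.75
tool_pos: [458.9, 185.2, 154.9]
tcp_rot: [-1.209, 1.21, -1.211]
ft_force: [0.3, -0.3, -2.1]
finger_gap: 0.323
t 4.75 pos [458.9 185.2 154.9] gap 0.323 F [ 0.3 -0.3 -2.1]
row [-0.0008 -0.0001  0.0001] [-0.   -0.09  0.08]
{'fx': 366.3117453981954, 'fy': 366.3117453981954, 'cx': 275.56765676764985, 'cy': 209.6160189159161, 'extrinsics': array([[-3.01164826e-03, -9.99995431e-01,  2.60004618e-04,
         1.86160478e+02],
       [ 9.53331816e-01, -2.94961162e-03, -3.01910168e-01,
        -4.25522652e+02],
       [ 3.01909555e-01, -6.61376556e-04,  9.53336343e-01,
        -4.27319438e+02],
       [ 0.00000000e+00,  0.00000000e+00,  0.00000000e+00,
         1.00000000e+00]])}
```

View pics/a1.png

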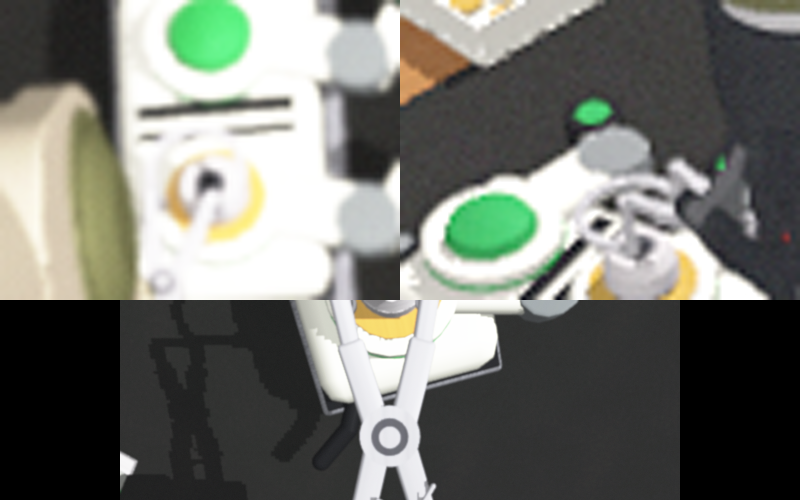

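White ring over white dog gives poor contrast. I'll step back over the black mat to measure the ring's offset from the TCP cleanly.

```bash
python3 -m inch '[[-1,0.05,0,0,0,0,0],[-1,0.1,0,0,0,0,0],[-1,0.15,0,0,0,0,0],[-1,0.16,0,0,0,0,0],[-1,0.16,0,0,0,0,0],[-1,0.16,0,0,0,0,0],[-1,0.16,0,0,0,0,0]]'
python3 -c "
from h import *
go(459,186,155,0)
z=lambda i,x,y,w,h,k:cv2.resize(i[y:y+h,x:x+w],None,fx=k,fy=k,interpolation=cv2.INTER_CUBIC)
I={n:get_image(n)[...,::-1] for n in('top','side')}
C=[]
for n in I:
    cv2.imwrite(f'pics/b_{n}.png',I[n]); u,v=proj(camera_model(n),(588,26,122)).astype(int);print(n,u,v,'crop0',u-40,v-60)
    C.append(z(I[n],u-40,v-60,80,120,5))
cv2.imwrite('pics/b1.png',np.hstack(C))
"
```

```text
time_s: 5.6
tool_pos: [459.0, 26.4, 155.3]
tcp_rot: [-1.209, 1.209, -1.21]
ft_force: [-0.3, 0.6, -1.1]
finger_gap: 0.322
t 5.6 pos [459.   26.4 155.3] gap 0.322 F [-0.3  0.6 -1.1]
row [-0.1596  0.0002 -0.0002] [-0.04 -0.05  0.02]
top 268 189 crop0 228 129
side 259 195 crop0 219 135
```

View pics/b1.png

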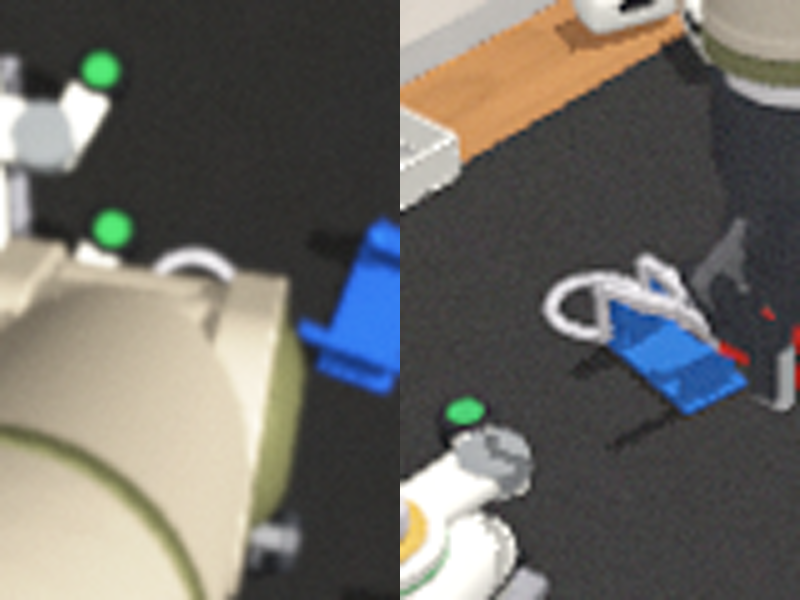

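The arm occludes the top view here. I'll go a bit further right, where both fixed cameras can see the ring.

```bash
python3 -m inch '[[-1,0.05,0,0,0,0,0],[-1,0.1,0,0,0,0,0],[-1,0.15,0,0,0,0,0],[-1,0.19,0,0,0,0,0],[-1,0.19,0,0,0,0,0],[-1,0.19,0,0,0,0,0],[-1,0.19,0,0,0,0,0],[-1,0.19,0,0,0,0,0]]'
python3 -c "
from h import *
go(459,186,155,0)
z=lambda i,x,y,w,h,k:cv2.resize(i[y:y+h,x:x+w],None,fx=k,fy=k,interpolation=cv2.INTER_CUBIC)
I={n:get_image(n)[...,::-1] for n in('top','side')}
C=[]
for n in I:
    cv2.imwrite(f'pics/c_{n}.png',I[n]); u,v=proj(camera_model(n),(570,-164,122)).astype(int);print(n,'crop0',u-25,v-30)
    C.append(z(I[n],u-25,v-30,50,60,8))
cv2.imwrite('pics/c1.png',np.hstack(C))
"
```

```text
time_s: 6.5
tool_pos: [459.2, -161.7, 155.2]
tcp_rot: [-1.21, 1.207, -1.207]
ft_force: [-0.1, -0.6, -1.5]
finger_gap: 0.319
t 6.5 pos [ 459.2 -161.7  155.2] gap 0.319 F [-0.1 -0.6 -1.5]
row [-3.477e-01  3.000e-04  9.000e-04] [-0.01  0.18 -0.  ]
top crop0 317 178
side crop0 286 136
```

View pics/c1.png

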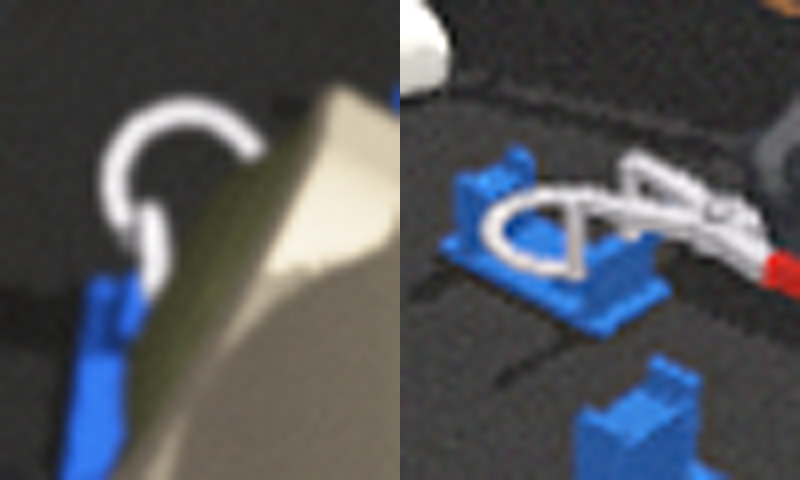

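```bash
cat > fit.py <<'E'
from h import *
from scipy.optimize import least_squares
def ringfit(im,m,z,c0,angs,Rc=None,it=5):
    g=im.min(axis=2).astype(np.float32); c=np.array(c0,float); rr=np.arange(17,29,.25)
    for _ in range(it):
        P=[]
        for a in np.radians(angs):
            d=np.array([np.cos(a),np.sin(a)]); uv=np.array([proj(m,[*(c+r*d),z]) for r in rr],np.float32)
            v=cv2.remap(g,uv[:,:1],uv[:,1:],cv2.INTER_CUBIC).ravel(); w=np.clip(v-90,0,None)
            if w.sum()>100: P.append(c+d*(w@rr)/w.sum())
        P=np.array(P)
        f=(lambda q:np.hypot(*(P-q[:2]).T)-q[2]) if Rc is None else (lambda q:np.hypot(*(P-q[:2]).T)-Rc)
        s=least_squares(f,[*c,22.8] if Rc is None else c,loss="soft_l1"); c=s.x[:2]
    return s.x.round(2),len(P),round(float(np.std(f(s.x))),2)
E
python3 - <<'E'
from fit import *
T=[185,110]; mt,ms=camera_model("top"),camera_model("side")
it,is_=cv2.imread("pics/c_top.png"),cv2.imread("pics/c_side.png")
for z in(116,119,122,125,128):
    c0=onz(mt,317+187/8,178+178/8,z)[:2]
    c1=onz(ms,286+160/8,136+228/8,z)[:2]
    print(z,"top",ringfit(it,mt,z,c0,range(-25,130,5)),ringfit(it,mt,z,c0,range(-25,130,5),22.8),"side",c1.round(1),ringfit(is_,ms,z,c1,range(30,150,5)),ringfit(is_,ms,z,c1,range(30,150,5),22.8))
E
```

```text
116 top (array([ 590.88, -156.81,   23.28]), 31, 0.15) (array([ 591.26, -156.35]), 31, 0.21) side [ 593.3 -166.4] (array([ 595.45, -166.45,   23.39]), 24, 0.16) (array([ 595.08, -165.53]), 24, 0.26)
119 top (array([ 590.06, -156.41,   23.21]), 31, 0.15) (array([ 590.39, -156.01]), 31, 0.2) side [ 590.4 -162.9] (array([ 592.52, -162.97,   23.35]), 24, 0.16) (array([ 592.18, -162.12]), 24, 0.25)
122 top (array([ 589.25, -156.  ,   23.14]), 31, 0.15) (array([ 589.52, -155.67]), 31, 0.18) side [ 587.5 -159.3] (array([ 589.59, -159.49,   23.31]), 24, 0.16) (array([ 589.28, -158.7 ]), 24, 0.24)
125 top (array([ 588.43, -155.6 ,   23.07]), 31, 0.14) (array([ 588.64, -155.33]), 31, 0.17) side [ 584.6 -155.8] (array([ 586.65, -156.  ,   23.27]), 24, 0.16) (array([ 586.37, -155.29]), 24, 0.23)
128 top (array([ 587.6 , -155.2 ,   23.01]), 31, 0.15) (array([ 587.77, -155.  ]), 31, 0.15) side [ 581.7 -152.3] (array([ 583.73, -152.52,   23.22]), 24, 0.16) (array([ 583.47, -151.87]), 24, 0.22)
```

```bash
python3 - <<'E'
from fit import *
O=[]
for n,(x,y) in(("top",(207,181.6)),("side",(212,233.6))):
    m=camera_model(n); g=cv2.imread(f"pics/{n}0.png").max(axis=2).astype(float)
    Y,X=np.mgrid[int(y)-4:int(y)+6,int(x)-4:int(x)+6]; w=np.clip(130-g[Y,X],0,None)
    u,v=(w*X).sum()/w.sum(),(w*Y).sum()/w.sum(); O.append((m,u,v))
    print(n,round(u,2),round(v,2),int(w.sum()),g[Y,X].astype(int).tolist()[3],"z96",onz(m,u,v,96).round(1),"z98",onz(m,u,v,98).round(1))
print(tri(O))
s=read_state();print(s["tool_pos"],s["tcp_rot"])
E
```

```text
top 206.57 181.19 464 [245, 200, 126, 89, 87, 120, 186, 246, 253, 254] z96 [591.  187.7  96. ] z98 [590.4 187.2  98. ]
side 213.31 232.28 900 [212, 238, 192, 177, 119, 130, 169, 210, 248, 255] z96 [593.  179.1  96. ] z98 [591.1 180.5  98. ]
(array([587.45580507, 184.91565854, 103.81667689]), [np.float64(1.6901410946686866), np.float64(1.6901410946686721)])
[ 459.17272699 -162.05459664  155.3020798 ] [-1.21033675  1.20689612 -1.20756018]
```

```bash
python3 - <<'E'
from h import *
z=lambda i,x,y,w,h,k:cv2.resize(i[y:y+h,x:x+w],None,fx=k,fy=k,interpolation=cv2.INTER_CUBIC)
cv2.imwrite("pics/ax.png",np.hstack([z(cv2.imread("pics/top0.png"),192,168,30,30,13),z(cv2.imread("pics/side0.png"),199,224,30,30,13)]))
E
```

```text
(no output)
```

View pics/ax.png

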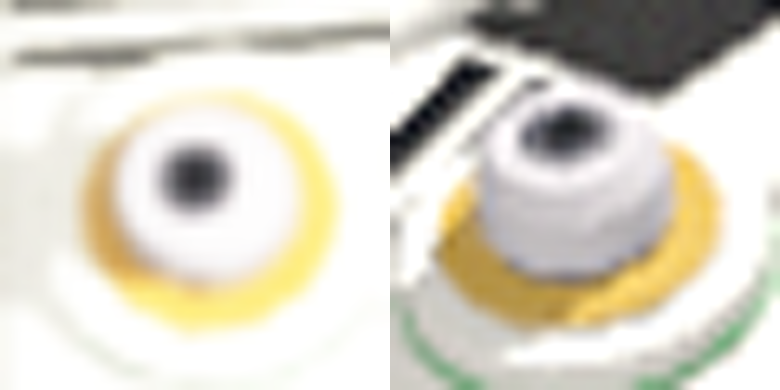

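```bash
python3 - <<'E'
from fit import *
mt,ms=camera_model("top"),camera_model("side")
print("hole tri",tri([(mt,206.55,181.2),(ms,212,233.6)]))
for z in(96,98):print(z,onz(mt,206.55,181.2,z).round(1),onz(ms,212,233.6,z).round(1))
# washer rim, by saturation (yellow): outer yellow/white edge; hand-read outline points in the 13x crops
px=lambda p,o:((np.array(p)+.5)/13-.5+o)
top=px([(82,210),(340,210),(90,155),(312,135),(160,320),(205,330),(255,322),(300,295),(330,255),(325,160),(285,110),(245,95),(110,270)],(192,168))
sid=px([(47,240),(332,210),(325,245),(300,280),(260,308),(210,325),(160,328),(110,312),(70,285),(320,175),(300,155)],(199,224))
for z in(74.3,76.5):
  for n,m,P in(("top",mt,top),("side",ms,sid)):
    W=np.array([onz(m,*p,z)[:2] for p in P]); s=least_squares(lambda q:np.hypot(*(W-q[:2]).T)-q[2],[590,185,27],loss="soft_l1"); print(z,n,s.x.round(1),np.std(s.fun).round(2))
    s=least_squares(lambda q:np.hypot(*(W-q[:2]).T)-27,[590,185]); print("   R27",s.x.round(1))
E
```

```text
hole tri (array([589.52342618, 186.60949509,  99.15173322]), [np.float64(0.6568043149971452), np.float64(0.6568043149973005)])
96 [590.9 187.7  96. ] [591.8 184.3  96. ]
98 [590.4 187.3  98. ] [589.9 185.6  98. ]
74.3 top [590.7 187.8  25.6] 0.85
   R27 [591.1 188.5]
74.3 side [589.3 185.6  26.2] 0.47
   R27 [590.2 185.4]
76.5 top [590.1 187.3  25.5] 0.84
   R27 [590.6 188. ]
76.5 side [587.3 187.   26.1] 0.47
   R27 [588.3 186.8]
```

```bash
python3 -m inch '[[-1,-0.05,0,0,0,0,0],[-1,-0.1,0,0,0,0,0],[-1,-0.15,0,0,0,0,0],[-1,-0.2,0,0,0,0,0],[-1,-0.25,0,0.001,0,0,0],[-1,-0.3,0,0.001,0,0,0],[-1,-0.33,0,0.0015,0,0,0],[-1,-0.3438,0,0.0015,0,0,0]]'
python3 -c "
from h import *
go(460.8,181.8,145,.15)"
```

```text
time_s: 7.4
tool_pos: [459.1, 186.4, 155.1]
tcp_rot: [-1.212, 1.203, -1.202]
ft_force: [0.6, -0.5, -1.8]
finger_gap: 0.324
t 7.4 pos [459.1 186.4 155.1] gap 0.324 F [ 0.6 -0.5 -1.8]
row [0.0047 0.0101 0.0016] [-0.04  0.36 -0.06]
```

```bash
python3 -m inch '[[-1,0.0047,0.005,0.0016,0,0.36,0],[-1,0.0047,0.01,0.0016,0,0.36,0],[-1,0.0047,0.01,0.0016,0,0.36,0],[-1,0.0047,0.01,0.0016,0,0.36,0],[-1,0.0047,0.01,0.0016,0,0.36,0]]'
python3 -c "
from h import *
go(460.8,181.8,145,.15)
go(460.8,181.8,145,.15)"
```

```text
time_s: 7.9
tool_pos: [461.0, 180.6, 145.2]
tcp_rot: [-1.208, 1.209, -1.208]
ft_force: [-0.5, 0.4, -1.6]
finger_gap: 0.317
t 7.9 pos [461.  180.6 145.2] gap 0.317 F [-0.5  0.4 -1.6]
row [-0.0012  0.0002 -0.0002] [-0.03 -0.11 -0.05]
t 7.9 pos [461.  180.6 145.2] gap 0.317 F [-0.5  0.4 -1.6]
row [-0.0012  0.0002 -0.0002] [-0.03 -0.11 -0.05]
```

```bash
python3 -m inch '[[-1,-0.0012,0.005,0,0,-0.1,0],[-1,-0.0012,0.01,0,0,-0.1,0],[-1,-0.0012,0.01,0,0,-0.1,0],[-1,-0.0012,0.01,0,0,-0.1,0]]'
python3 - <<'E'
from fit import *
go(460.8,181.8,135,.15)
z=lambda i,x,y,w,h,k:cv2.resize(i[y:y+h,x:x+w],None,fx=k,fy=k,interpolation=cv2.INTER_CUBIC)
I={n:np.ascontiguousarray(get_image(n)[...,::-1]) for n in("top","side")}
for n in I: cv2.imwrite(f"pics/d_{n}.png",I[n])
g=lambda i:np.clip((i.astype(float)/255)**2.2*255,0,255).astype(np.uint8)
cv2.imwrite("pics/d1.png",g(np.hstack([z(I["top"],188,160,36,36,11),z(I["side"],192,210,36,36,11)])))
E
```

```text
time_s: 8.3
tool_pos: [460.9, 181.7, 135.0]
tcp_rot: [-1.21, 1.208, -1.207]
ft_force: [0.4, 0.1, -1.9]
finger_gap: 0.317
t 8.3 pos [460.9 181.7 135. ] gap 0.317 F [ 0.4  0.1 -1.9]
row [-0.0001 -0.     -0.0001] [-0.01 -0.02 -0.03]
```

View pics/d1.png

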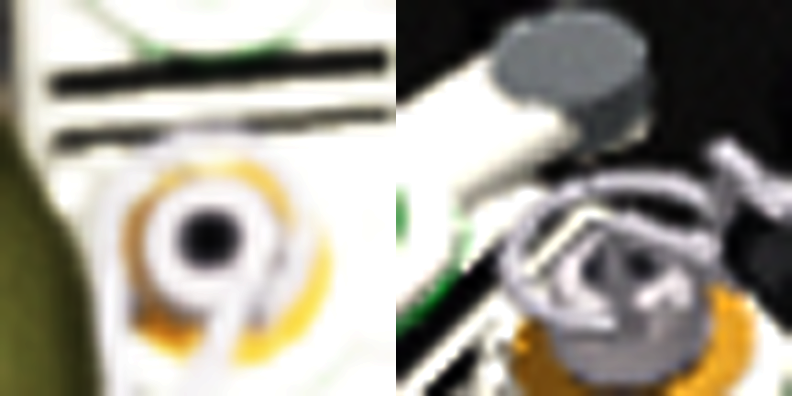

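```bash
python3 -m inch '[[-1,0,0.003,0,0,0,0],[-1,0,0.006,0,0,0,0],[-1,0,0.009,0,0,0,0],[-1,0,0.012,0,0,0,0],[-1,0,0.012,0,0,0,0],[-1,0,0.012,0,0,0,0]]'
python3 -c "
from h import *
go(460.8,181.8,115,.15);print(read_state()['ft_torque'])"
```

```text
time_s: 9.0
tool_pos: [460.9, 181.8, 123.1]
tcp_rot: [-1.21, 1.208, -1.207]
ft_force: [1.0, -0.2, -3.2]
finger_gap: 0.322
t 9.0 pos [460.9 181.8 123.1] gap 0.322 F [ 1.  -0.2 -3.2]
row [-0.      0.0081 -0.0002] [-0.02 -0.01 -0.03]
[0.00915869 0.08736042 0.0810569 ]
```

```bash
for k in 1; do python3 -m inch '[[-1,0,0.002,0,0,0,0],[-1,0,0.004,0,0,0,0],[-1,0,0.006,0,0,0,0],[-1,0,0.006,0,0,0,0],[-1,0,0.006,0,0,0,0]]'; done
python3 -c "
from fit import *
go(460.8,181.8,112,.15);print(read_state()['ft_torque'])
z=lambda i,x,y,w,h,k:cv2.resize(i[y:y+h,x:x+w],None,fx=k,fy=k,interpolation=cv2.INTER_CUBIC)
I={n:np.ascontiguousarray(get_image(n)[...,::-1]) for n in('top','side')}
for n in I: cv2.imwrite(f'pics/e_{n}.png',I[n])
g=lambda i:np.clip((i.astype(float)/255)**2.2*255,0,255).astype(np.uint8)
cv2.imwrite('pics/e1.png',g(np.hstack([z(I['top'],188,160,36,36,11),z(I['side'],192,216,36,36,11)])))
"
```

```text
time_s: 9.5
tool_pos: [460.9, 181.7, 117.0]
tcp_rot: [-1.21, 1.208, -1.207]
ft_force: [0.0, -0.4, -1.7]
finger_gap: 0.32
t 9.5 pos [460.9 181.7 117. ] gap 0.32 F [ 0.  -0.4 -1.7]
row [-0.      0.005  -0.0001] [-0.01 -0.01 -0.03]
[-0.00915162  0.09559855 -0.00558461]
```

View pics/e1.png

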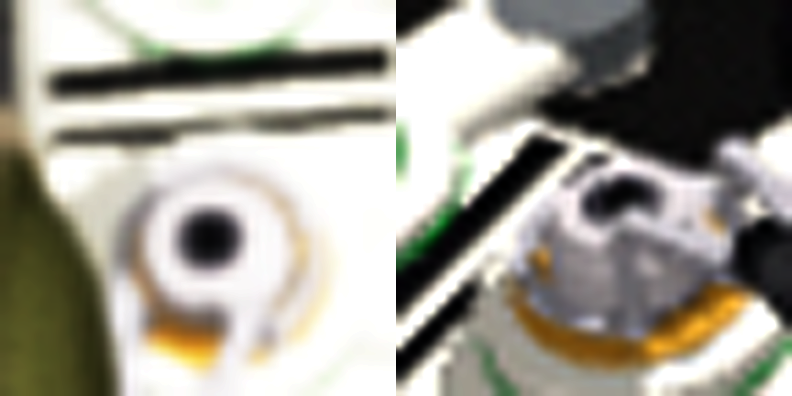

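The ring is around the full-diameter shaft and the only force is the pliers' weight. I'll feel down to the washer in small steps.

```bash
python3 -m inch '[[-1,0,0.0015,0,0,0,0],[-1,0,0.003,0,0,0,0],[-1,0,0.0045,0,0,0,0],[-1,0,0.0055,0,0,0,0],[-1,0,0.0055,0,0,0,0],[-1,0,0.0055,0,0,0,0]]'
python3 -c "
from h import *
go(460.8,181.8,108.6,.15);print(read_state()['ft_torque'])"
python3 -m inch '[[-1,0,0.0005,0,0,0,0],[-1,0,0.001,0,0,0,0],[-1,0,0.001,0,0,0,0]]'
python3 -c "
from h import *
go(460.8,181.8,108.6,.15);print(read_state()['ft_torque'])"
```

```text
time_s: 10.2
tool_pos: [461.0, 181.7, 111.5]
tcp_rot: [-1.21, 1.208, -1.207]
ft_force: [-1.0, -0.4, -1.6]
finger_gap: 0.318
t 10.2 pos [461.  181.7 111.5] gap 0.318 F [-1.  -0.4 -1.6]
row [-0.0001  0.0029 -0.0002] [-0.01 -0.02 -0.03]
[0.00452555 0.08138254 0.01905853]
time_s: 10.5
tool_pos: [461.0, 181.7, 110.6]
tcp_rot: [-1.21, 1.208, -1.207]
ft_force: [-0.3, 0.2, -1.3]
finger_gap: 0.317
t 10.5 pos [461.  181.7 110.6] gap 0.317 F [-0.3  0.2 -1.3]
row [-0.0001  0.002  -0.0002] [-0.02 -0.02 -0.04]
[0.0024684  0.06682217 0.00306898]
```

```bash
for i in 1 2; do python3 -m inch '[[-1,0,0.0005,0,0,0,0],[-1,0,0.001,0,0,0,0],[-1,0,0.001,0,0,0,0]]' >/dev/null
python3 -c "
from h import *
go(460.8,181.8,108.6,.15);print(read_state()['ft_torque'])"; done
```

```text
t 10.8 pos [461.  181.8 109.5] gap 0.319 F [-0.7  0.8 -0.8]
row [-0.      0.0009 -0.0002] [-0.02 -0.01 -0.04]
[-0.03864266 -0.00785454 -0.03514877]
t 11.1 pos [461.  181.8 108.5] gap 0.319 F [-1.9  0.2  0.3]
row [-0.     -0.0001 -0.0002] [-0.02 -0.01 -0.04]
[-0.01779905  0.04893479  0.01085268]
```

```bash
for i in 1 2 3; do python3 -m inch '[[-1,0,0,0,0,0,0]]' >/dev/null
python3 -c "
from h import *
s=read_state();print(s['tool_pos'].round(2) if hasattr(s['tool_pos'],'round') else s['tool_pos'],np.round(s['ft_force'],2),np.round(s['ft_torque'],3))"; done
python3 -m inch '[[-1,0,0.0005,0,0,0,0],[-1,0,0.001,0,0,0,0],[-1,0,0.001,0,0,0,0]]' >/dev/null
for i in 1 2 3; do python3 -m inch '[[-1,0,0,0,0,0,0]]' >/dev/null
python3 -c "
from h import *
s=read_state();print(np.round(s['tool_pos'],2),np.round(s['ft_force'],2),np.round(s['ft_torque'],3))"; done
```

```text
[460.94 181.8  108.56] [-0.18 -0.41  0.48] [-0.049 -0.049 -0.028]
[460.96 181.79 108.6 ] [-0.55 -0.08 -0.07] [-0.02  -0.005 -0.031]
[460.96 181.77 108.63] [-0.96 -0.01  0.6 ] [-0.003  0.002  0.052]
[460.9  182.1  107.59] [-2.2   0.21  0.65] [0.016 0.042 0.035]
[460.9  182.11 107.6 ] [-1.51 -0.43  1.54] [ 0.02   0.085 -0.017]
[460.91 182.1  107.64] [-1.65  0.26  0.82] [0.039 0.075 0.051]
```

```bash
for k in 1 2 3; do python3 -m inch '[[-1,0,-0.0005,0,0,0,0],[-1,0,-0.0007,0,0,0,0],[-1,0,-0.0007,0,0,0,0]]' >/dev/null
python3 - <<'E'
from h import *
A=[]
s=read_state();A.append(np.r_[s['tool_pos'],s['ft_force'],s['ft_torque']])
for i in range(4):
    w=get_image("wrist"); s=read_state();A.append(np.r_[s['tool_pos'],s['ft_force'],s['ft_torque']])
cv2.imwrite("pics/f_wrist.png",w[...,::-1]); print(s['time_s'],np.mean(A,0).round(3))
E
done
```

```text
12.5 [ 4.61055e+02  1.82108e+02  1.08326e+02 -3.28000e-01  1.21000e-01
  2.30000e-02  6.80000e-02 -4.70000e-02  2.70000e-02]
13.0 [ 4.61069e+02  1.82074e+02  1.09000e+02  7.47000e-01  5.00000e-03
 -7.73000e-01  3.20000e-02 -8.60000e-02  8.00000e-03]
13.5 [ 4.60994e+02  1.82097e+02  1.09685e+02  6.00000e-02 -2.60000e-02
 -1.26100e+00  2.80000e-02 -1.10000e-02  2.80000e-02]
```

The contact is elastic, about 1 N/mm from TCP z≈110.2. Weight droops the nose by about 1 mm, and resting the ring lightly on the washer levels it out. With the geometry from the rest, level is at TCP z≈108.5, so I'll settle there.

```bash
python3 -m inch '[[-1,0,0.0005,0,0,0,0],[-1,0,0.001,0,0,0,0],[-1,0,0.001,0,0,0,0],[-1,0,0.001,0,0,0,0],[-1,0,0.001,0,0,0,0]]' 
python3 - <<'E'
from h import *
A=[]
I={}
for n in("wrist","side","top","wrist","side"):
    I[n]=np.ascontiguousarray(get_image(n)[...,::-1]); s=read_state();A.append(np.r_[s['tool_pos'],s['ft_force'],s['ft_torque']])
print(s['time_s'],s['finger_gap'],np.round(s['dq'],3),np.mean(A,0).round(2))
for n in I: cv2.imwrite(f"pics/z_{n}.png",I[n])
z=lambda i,x,y,w,h,k:cv2.resize(i[y:y+h,x:x+w],None,fx=k,fy=k,interpolation=cv2.INTER_CUBIC)
g=lambda i:np.clip((i.astype(float)/255)**2.2*255,0,255).astype(np.uint8)
a=np.hstack([z(I["top"],190,165,36,27,11),z(I["side"],196,225,36,27,11)])
b=np.pad(I["wrist"][:300],((0,0),(116,116),(0,0)))[:, :a.shape[1]]
cv2.imwrite("pics/z1.png",np.vstack([g(a),b]))
E
```

```text
time_s: 14.0
tool_pos: [461.0, 182.1, 108.7]
tcp_rot: [-1.21, 1.207, -1.206]
ft_force: [-0.5, -0.2, 0.5]
finger_gap: 0.318
14.25 0.3168354042093512 [ 0.     0.001 -0.001 -0.001  0.001  0.    -0.001] [ 4.6098e+02  1.8209e+02  1.0869e+02 -3.7000e-01 -6.0000e-02  4.0000e-02
  2.0000e-02  3.0000e-02  4.0000e-02]
```

View pics/z1.png

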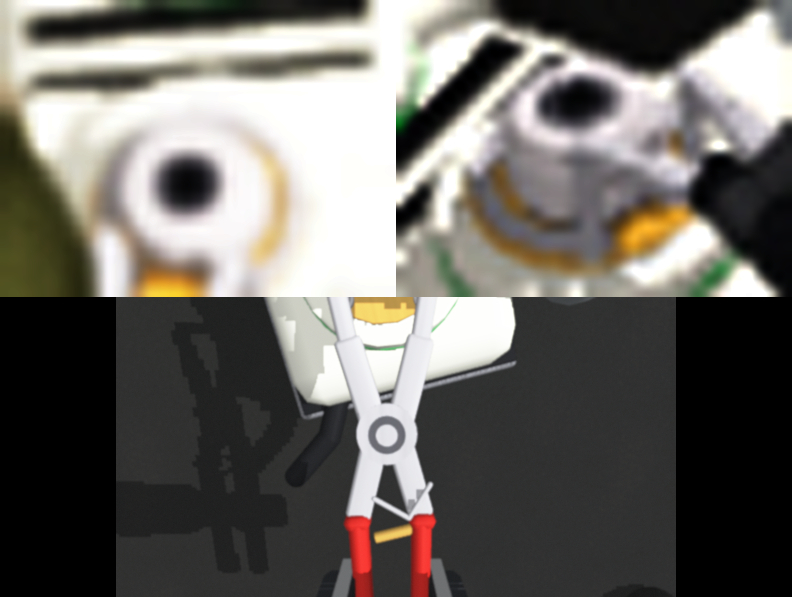

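The side crop shows the ring lying on the brass washer around the axle, with the spread tips at its gap. The handles are still squeezed parallel, and the forces are near zero and steady. I'm handing in now.

```bash
python3 -c "
from workcell import *
print(hand_in())"
```

```text
the job is handed in; nothing more can be done
None
```

The job is handed in, with the spread ring resting around the groove just above the brass washer and the pliers still squeezed in the grip. I squeezed the handles to the stop, lifted the pliers straight off their rest, and slid the ring down the axle. It took about 14 s, and I saw no sign of forcing on the way down.

**Last checks:**
- **Grip:** the gripper opening was 0.317, about 27 mm. That is slightly past the 31 mm stop, as expected at 60 N. The handles look parallel.
- **Seating:** the ring first touched the washer at TCP height of about 110.2 mm, and I settled at 108.7 mm, with about 2 N resting on the washer. The side picture shows the ring on the washer around the axle.
- **Forces:** sideways force was under 0.5 N.

**What disagreed or stayed unconfirmed:**
- **Probe overshoot:** while feeling for the washer I went about 1 mm too low, to 107.6 mm. This gave about 3 N on the washer and 2 N sideways, and I backed off. The contact was springy and showed no slip.
- **Contact height:** the ring touched about 1.8 mm higher than the rest geometry predicted. I put this down to the pliers' nose drooping slightly in the grip.
- **Level:** I judged this from forces and geometry, not from a direct tilt measurement. The pliers also sit turned about 2.4° in the grip.
- **Axle height:** my camera measurement was 2 to 3 mm above the stated 96 mm, so I positioned the ring from differences within each camera.
- **Rest load:** closing the grip pressed the pliers onto the rest with 21 N.

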